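# Fit the bench stone into its clamp holder

### The arm

A 7-joint arm with a two-finger parallel gripper is mounted at the origin on the work surface. World frame = base frame: x ahead of the robot, y to its left, z up, the work surface at z = 0. Lengths are in mm, angles in rad, forces in N, time in s.
With the tool pointing down it reaches from about 400 to 925 mm from the base axis. Payload 4.1 kg.
Tool frame: the origin (TCP) lies between the finger pads; the fingertips stand 22 mm ahead of it and the grasp point (between the pads) lies 3 mm ahead of it; y points along the fingers, z is the direction in which the jaws open and shut, and the axes are right-handed (so a half turn about y gives the same grasp; the last joint's range is limited). The gripper opens to 85 mm and grips with 20 to 120 N. Pads are 22 mm wide; open, the fingers measure 114 mm over their backs; the gripper's body (76 mm by 85 mm) begins 54 mm behind the grasp point. The pads swing forward as they close: fully open they stand 13 mm farther back than shut.
Start: joints at [-1.387, 0.398, 0.045, 1.537, -0.019, 1.207, -0.051], TCP at [181.356, 624.22, 253.347] pointing down, gripper open.
Joint ranges: [-2.82, 2.82], [-0.49, 2.23], [-1.37, 1.46], [0, 2.46], [-1.36, 4.5], [0.23, 2], [-2.94, 2.94]. Speed limits (rad/s): [2.57, 2.57, 3.14, 3.14, 3.14, 3.14, 3.14].

### API

Orientations are given as [roll, pitch, yaw] about the fixed x, y, z axes, in that order (R = Rz(yaw) Ry(pitch) Rx(roll)).
In Python, from station import manip gives the robot as it stands. The module is installed in compiled form; this text tells all that it offers.
- The arm moves only by the tool drive_tool, never from a script. Its argument "plan" is a list of rows, each a list of 3 entries, a list of its own where there are three numbers: the shift along the world's x, y, z in mm, then the turn, a rotation vector about the world's x, y, z in rad, then the opening, from 0 (shut) to 1 (fully open). A call has 1 to 20 rows; each row shifts and turns the commanded pose from where the row before left it; what a row does not reach is not made up. A row lasts 1/8 s, in which the tool goes at most 62.5 mm and 10.7 degrees, less where a joint would pass 70% of its speed; a pose out of reach is approached as far as the arm can. A call is refused whole if a number of a shift passes 62.5 or a number of a turn 0.188, either way. A call with a gripper value outside its range is refused whole. The fingers move at their own pace and stop on an object; "squeeze" is the grip in N (left out, the last holds). Time passes only in rows, so rows that do not move let the fingers close. It gives the time, the measured TCP pose, the force and the opening at its end, in the units of the state.
- manip.read_state(): the state, without advancing time (a new reading comes with each control period).
- manip.read_camera(name): name is "scene" or "top" or "wrist"; returns the picture (400x640x3 uint8, red, green, blue); there is no depth.
- manip.camera_model(name): a dict with "fx", "fy", "cx", "cy" (pixels), "dist" ([k1, k2, p1, p2, k3] as OpenCV has them; the pictures are not rectified), "R" (3x3) and "t" (3): a world point X has camera coordinates R X + t. Camera axes: x right, y down, z forward; pixel columns grow to the right and rows downward; lengths in mm; the calibration is good to about 2 mm. A picture is of the moment at which its call begins: read the wrist's pose just before it. camera_model takes no time and is no camera call; for the wrist camera it gives the pose at the moment of the call.
- manip.close_job(): hands the job in, once; it reports no verdict.
The state is a dict: "time": time; "qpos": joint angles; "dq": joint speeds; "joint_torque": joint torques, N m; "ee_pos": TCP position; "tcp_rot": TCP orientation; "contact_force": force on the tool from outside, world axes, zero at the start; "ft_torque": the same for the moment, N m; "finger_gap": finger opening in mm.
Only numpy, scipy, OpenCV 4.12 (cv2) and the standard library are available. Lean on these libraries where they do the work, as an engineer would, in place of code of your own. Each camera call takes 0.05 s, during which the arm holds its last target.

### The job

Fit the bench stone into its holder: tip it so that one end of its plate goes under the fixed lip, then let the other end down until the plate lies flat in the bed. Then slide the holder's jaw in as far as it goes so that it covers the free end of the plate, and leave the other things on the bench where they are.

Things in the scene. Friction and masses are not known exactly. Their poses are not given: they have to be found in the camera images.
- stone_mid (a point): Centre of the loose bench stone (0.3 to 0.65 kg): grey block 90 long x 46 wide x 30 high, bonded centrally on an aluminium plate 136 x 54 x 8 thick that sticks out 23 mm at each end, 4 mm at each side; both ends alike. The point is 19 mm above the plate's underside, 19 mm below the block's top. x along the length, y across, z up. Starts flat on the bench. Grasp the block across its width.
- stone_end_a (a point): Middle of the plate's end face at the stone's -x end (68 mm from the stone's centre, 4 mm above the plate's underside). Moves with the stone.
- stone_end_b (a point): The same at the stone's +x end.
- holder: Stone holder fixed to the bench: wooden board 242 x 84 x 12 thick with a bed on it for the plate. Origin on the bench under the bed's middle; x along the length, from the fixed lip (-x end) to the sliding jaw (+x end), z up. Bed floor 12 mm above the bench, 140 long (x -70 to +70) x 60 wide between side rails 12 thick, 6 mm above the floor. Stone seated: its centre over the origin, 31 mm up.
- holder_lip (a point): Middle of the free edge of the fixed steel lip, on its underside: x -56 mm, 25 mm above the bench. The lip overhangs the bed by 14 mm (x -70, where an upright end wall stands, to -56), underside 13 mm and top 19 mm above the bed floor. Axes as the holder's.
- holder_sill (a point): Top middle of the low wooden sill that ends the bed at the jaw's end: 7 mm above the bed floor, x +70 to +76 mm (point at +73). Because of it the plate cannot slide in flat under the lip: its raised end must come down inside the sill. Axes as the holder's.
- jaw (a joint): Opening of the sliding steel jaw, m: 0 = fully in (hard stop; its lip then covers the bed from x +56 to +70 mm, underside 13 mm above the floor), 0.042 = fully out. Slides along the holder's x, takes about 4 N to move, stays where it is left. Starts 28 to 42 mm out, clear of the bed.
- jaw_tab (a point): Middle of the outer (+x) face of the jaw's upright tab, 12 thick in x x 36 wide, top 54 mm above the bench. The jaw's body below it is 60 wide, top 31 mm above the bench; outer faces of tab and body are in one plane. The point is 42 mm above the bench, at x = 106 mm + opening from the holder's origin; the board runs on under it, 12 mm high, to x +156. Axes as the holder's.
- mallet: Bystander: wooden mallet lying down, head 64 diameter x 85 long, handle 220 mm out along its +x. Origin under the head.
- bowl: Bystander: blue-grey ceramic bowl, 124 diameter x 55 high. Origin at the centre of its foot.
- bead_box: Bystander: open clear plastic box 110 x 160 x 55 high. Origin at the centre of its underside.
- paper_roll: Bystander: roll of abrasive paper standing on end, 68 diameter x 110 high. Origin at the centre of its underside.
There are look-alikes about, which are no part of the job. Of the things that look like the part that bears stone_mid, the largest one is meant.

How it is judged (in metres and radians):
On the way, in this order (a step that is already met when the one before it is completed fails the run):
1. one end of the plate is under the fixed lip while the other end is still raised (((x of stone_end_a in the frame of holder between -0.075 and -0.06 m and z of stone_end_a in the frame of holder between 0.01 and 0.027 m and y of stone_end_a in the frame of holder between -0.012 and 0.012 m) or (x of stone_end_b in the frame of holder between -0.075 and -0.06 m and z of stone_end_b in the frame of holder between 0.01 and 0.027 m and y of stone_end_b in the frame of holder between -0.012 and 0.012 m)) and angle between stone_mid's own z axis and vertical above 0.035 rad and value of joint jaw above 0.02 m), for 0.1 s.
2. the plate lies flat in the bed, the jaw still out (angle between stone_mid's own z axis and vertical below 0.03 rad and x of stone_mid in the frame of holder between -0.006 and 0.006 m and y of stone_mid in the frame of holder between -0.007 and 0.007 m and z of stone_mid in the frame of holder between 0.028 and 0.0335 m and angle between the x axis of stone_mid and the x axis of holder, either way round below 0.12 rad and value of joint jaw above 0.012 m), for 0.2 s.
At the end, for the whole second after the job is handed in: The stone lies flat in the bed (tilt under 0.03 rad, centre within 6 mm along and 7 mm across of the bed's middle, 28 to 33.5 mm above the bench, turned under 0.12 rad), one plate end under the fixed lip, the other under the jaw, which is within 5 mm of fully in; stone at rest (angle between stone_mid's own z axis and vertical below 0.03 rad and x of stone_mid in the frame of holder between -0.006 and 0.006 m and y of stone_mid in the frame of holder between -0.007 and 0.007 m and z of stone_mid in the frame of holder between 0.028 and 0.0335 m and angle between the x axis of stone_mid and the x axis of holder, either way round below 0.12 rad and value of joint jaw below 0.005 m and linear speed of stone below 0.02 m/s); the robot touches nothing.
It fails at once if the mallet is moved more than 30 mm (distance of mallet from where it was at the start of the episode above 0.03 m).
It fails at once if the bowl is moved more than 30 mm or tipped (distance of bowl from where it was at the start of the episode above 0.03 m or angle between bowl's own z axis and vertical above 0.5 rad).
It fails at once if the clear box is moved more than 30 mm or tipped (distance of bead_box from where it was at the start of the episode above 0.03 m or angle between bead_box's own z axis and vertical above 0.5 rad).
It fails at once if the paper roll is moved more than 30 mm or tipped (distance of paper_roll from where it was at the start of the episode above 0.03 m or angle between paper_roll's own z axis and vertical above 0.5 rad).
It also fails if it takes over 48 s, if anything falls off the work surface, if the arm or the gripper's body presses on something with over 40 N, if the wrist force passes 120 N, or if a joint passes its speed limit or range.

## Working session

There is one attempt and no reset: what is moved stays moved. The work goes in short steps, Python scripts to look and compute and a tool call to move; the robot and the scene stay as the last step left them, time stands still between calls to the robot, and variables do not carry over. Pictures are saved under pics/ and viewed, and the job is handed in when it is done.

Besides the shell and the picture viewer there is one more tool, called after ">>>" as name(argument=value, ...) on one line, values as JSON. drive_tool: Moves the arm, as the interface text tells. Its arguments: {"type":"object","properties":{"plan":{"type":"array"},"squeeze":{"type":"number"}},"required":["plan"]}

```bash
mkdir -p pics; ls; python3 - <<'E'
from station import manip
import cv2, numpy as np
s=manip.read_state()
print(s['time'],s['ee_pos'],s['tcp_rot'],s['finger_gap'])
for n in ['scene','top','wrist']:
    m=manip.camera_model(n); print(n,m)
    im=manip.read_camera(n); cv2.imwrite(f'pics/{n}0.png',im[:,:,::-1])
E
```

```text
pics
0.0 [181.17105833 623.6221558  252.25195259] [-1.57276973e+00 -1.08388195e-04 -2.82663919e-01] 85.27311836599385
scene {'fx': 513.7770514867111, 'fy': 513.7770514867111, 'cx': 320.7472752774184, 'cy': 197.62617362990582, 'dist': array([-0.09138381,  0.        ,  0.        ,  0.        ,  0.        ]), 'R': array([[-0.88200514,  0.47116874,  0.00818205],
       [ 0.36589357,  0.69567032, -0.61819472],
       [-0.29696604, -0.54225716, -0.78598241]]), 't': array([ 524.94171726, -172.38131547, 1788.24780098])}
top {'fx': 421.59351769427417, 'fy': 421.59351769427417, 'cx': 315.10142371995306, 'cy': 197.13216865115876, 'dist': array([-0.04138872,  0.        ,  0.        ,  0.        ,  0.        ]), 'R': array([[-2.84448194e-02, -9.99581249e-01, -5.31215706e-03],
       [-9.87958219e-01,  2.89218186e-02, -1.51993702e-01],
       [ 1.52083692e-01,  9.24755826e-04, -9.88367187e-01]]), 't': array([   1.79340639,  566.2941561 , 1084.75583146])}
wrist {'fx': 297.8016342448618, 'fy': 297.8016342448618, 'cx': 320.5940693020889, 'cy': 195.32146656346623, 'dist': array([-0.00663867,  0.        ,  0.        ,  0.        ,  0.        ]), 'R': array([[ 0.27997469,  0.96000406, -0.00252608],
       [ 0.90906707, -0.26427189,  0.322114  ],
       [ 0.30856317, -0.09248015, -0.94669752]]), 't': array([-648.19112112,  -41.3509556 ,  380.98315951])}
```

View pics/scene0.png

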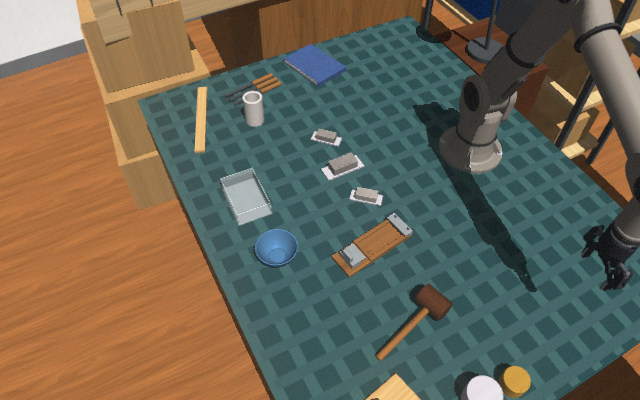

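View pics/top0.png

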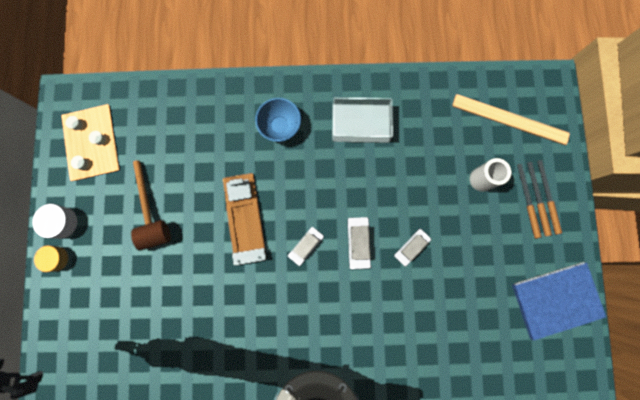

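View pics/wrist0.png

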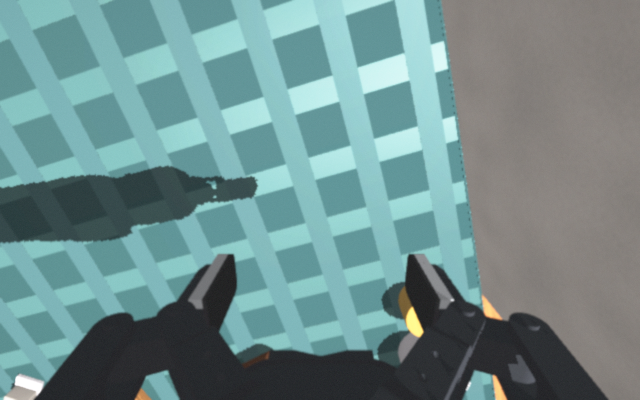

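The top view shows three stones. The largest is the middle one, at about (359,243). The holder is at (245,220), with the jaw at its upper (far) end and the fixed lip at the near end (250,256). I'll zoom in to measure.

```bash
python3 - <<'E'
import cv2
t=cv2.imread('pics/top0.png'); s=cv2.imread('pics/scene0.png')
cv2.imwrite('pics/tz.png',cv2.resize(t[165:280,215:375],None,fx=5,fy=5,interpolation=cv2.INTER_CUBIC))
cv2.imwrite('pics/sz.png',cv2.resize(s[145:285,310:430],None,fx=4,fy=4,interpolation=cv2.INTER_CUBIC))
E
```

```text
(no output)
```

View pics/tz.png

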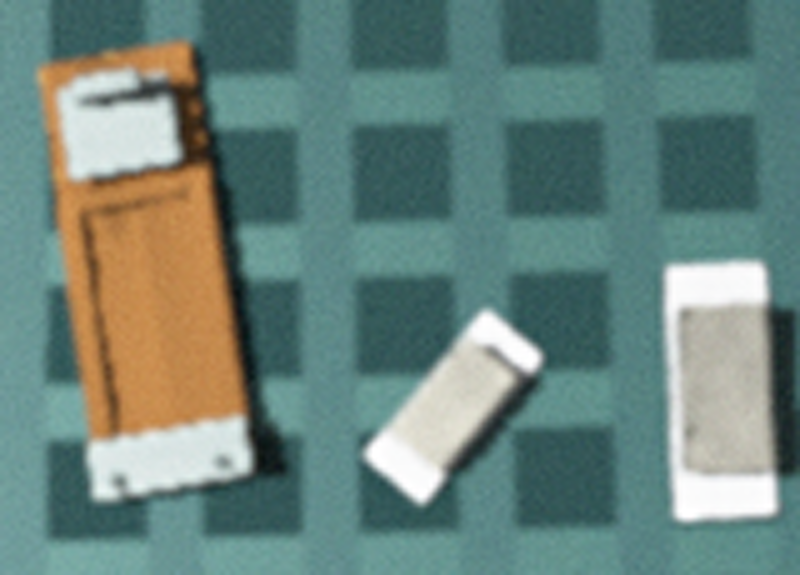

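View pics/sz.png

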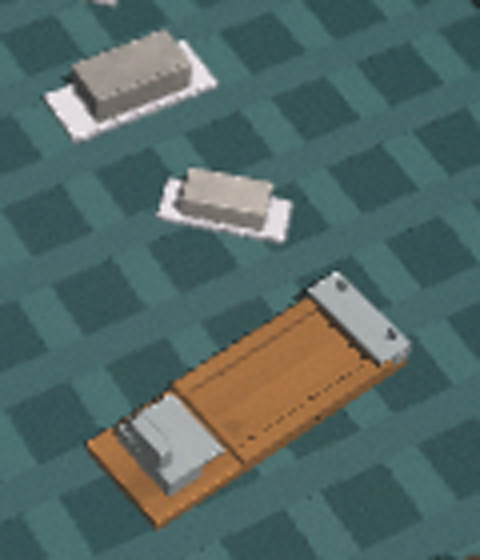

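```bash
cat > h.py <<'E'
import numpy as np, cv2
from station import manip
def ray(m,px):
    K=np.array([[m['fx'],0,m['cx']],[0,m['fy'],m['cy']],[0,0,1]])
    u=cv2.undistortPoints(np.array(px,float).reshape(-1,1,2),K,np.array(m['dist'])).reshape(-1,2)
    d=np.c_[u,np.ones(len(u))]@m['R']; o=-m['R'].T@m['t']
    return o,d
def onplane(m,px,z):
    o,d=ray(m,px); return o+d*((z-o[2])/d[:,2])[:,None]
def proj(m,X):
    K=np.array([[m['fx'],0,m['cx']],[0,m['fy'],m['cy']],[0,0,1]])
    return cv2.projectPoints(np.array(X,float).reshape(-1,1,3),cv2.Rodrigues(np.array(m['R']))[0],np.array(m['t']),K,np.array(m['dist']))[0].reshape(-1,2)
E
python3 - <<'E'
from h import *
t=manip.camera_model('top')
def cv(p): return [(215+(x+.5)/5-.5,165+(y+.5)/5-.5) for x,y in p]
st=onplane(t,cv([(664,264),(766,261),(779,515),(675,521)]),8)
print('plate',st.round(1),st.mean(0), [np.linalg.norm(st[i]-st[i-1]) for i in range(4)])
bt=onplane(t,cv([(679,308),(770,305),(776,470),(686,474)]),38); print('block',bt.round(1),bt.mean(0))
bd=onplane(t,cv([(40,67),(191,42)]),12); print('board far',bd.round(1),bd.mean(0))
lp=onplane(t,cv([(88,441),(246,417),(254,473),(94,500)]),31); print('lip',lp.round(1),lp.mean(0))
s=manip.camera_model('scene')
def cs(p): return [(310+(x+.5)/4-.5,145+(y+.5)/4-.5) for x,y in p]
st=onplane(s,cs([(46,96),(76,138),(216,82),(184,40)]),8);print('S plate',st.round(1),st.mean(0))
lp=onplane(s,cs([(308,290),(338,272),(410,347),(382,360)]),31);print('S lip',lp.round(1),lp.mean(0))
bd=onplane(s,cs([(88,443),(158,525)]),12);print('S bd',bd.round(1),bd.mean(0))
E
```

```text
plate [[ 512.8 -101.4    8. ]
 [ 512.8 -157.3    8. ]
 [ 375.2 -158.     8. ]
 [ 373.6 -101.8    8. ]] [ 443.59957814 -129.62737698    8.        ] [np.float64(139.1423427713489), np.float64(55.969323660444914), np.float64(137.62948838607443), np.float64(56.17999577917994)]
block [[ 486.  -106.2   38. ]
 [ 486.1 -154.7   38. ]
 [ 399.1 -153.8   38. ]
 [ 398.4 -106.3   38. ]] [ 442.41542983 -130.23867243   38.        ]
board far [[632.2 240.9  12. ]
 [643.9 156.7  12. ]] [638.03804829 198.81645502  12.        ]
lip [[424.7 210.2  31. ]
 [435.1 125.8  31. ]
 [405.5 121.9  31. ]
 [393.5 207.   31. ]] [414.70055303 166.21870412  31.        ]
S plate [[ 511.9 -153.4    8. ]
 [ 511.7 -101.5    8. ]
 [ 378.  -100.9    8. ]
 [ 377.4 -154.8    8. ]] [ 444.76003451 -127.6419943     8.        ]
S lip [[437.6 130.6  31. ]
 [407.9 127.   31. ]
 [398.3 210.9  31. ]
 [423.5 210.8  31. ]] [416.8378253  169.81550092  31.        ]
S bd [[645.5 161.5  12. ]
 [634.5 244.7  12. ]] [639.99515042 203.08525437  12.        ]
```

>>> drive_tool(plan=[[[27,-40,0],[0,0,0.04],1],[[27,-40,0],[0,0,0.04],1],[[27,-40,0],[0,0,0.04],1],[[27,-40,0],[0,0,0.04],1],[[27,-40,0],[0,0,0.04],1],[[27,-40,0],[0,0,0.04],1],[[27,-40,0],[0,0,0.04],1],[[27,-40,0],[0,0,0.04],1],[[27,-40,0],[0,0,0.04],1],[[27,-40,0],[0,0,0.04],1],[[27,-40,0],[0,0,0.025],1],[[0,0,0],[0,0,0],1],[[0,0,0],[0,0,0],1]])

```text
time: 1.78
ee_pos: [477.9, 184.7, 253.1]
tcp_rot: [-1.57, 0.001, 0.142]
contact_force: [-1.0, -0.1, 0.3]
finger_gap: 85.1
```

```bash
python3 - <<'E'
from h import *
s=manip.read_state(); print(s['time'],s['ee_pos'],s['tcp_rot'],s['contact_force'])
import pickle
m=manip.camera_model('wrist'); im=manip.read_camera('wrist'); pickle.dump(m,open('w1.pkl','wb'))
cv2.imwrite('pics/w1.png',im[:,:,::-1])
E
```

```text
1.775 [477.87477332 184.72195213 253.06848219] [-1.57020253e+00  8.27253556e-04  1.42356058e-01] [-0.97934118 -0.12137337  0.25587824]
```

View pics/w1.png

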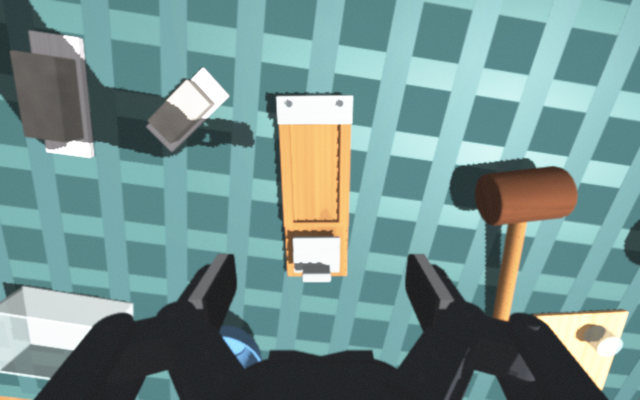

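The wrist view shows the holder with its lip at the top (315,108) and the jaw at (316,250). The mallet head is at (525,195) and the stone is at the upper left (60,95).

```bash
python3 - <<'E'
import cv2
t=cv2.imread('pics/w1.png')
cv2.imwrite('pics/wz1.png',cv2.resize(t[88:288,260:370],None,fx=3,fy=3,interpolation=cv2.INTER_CUBIC))
cv2.imwrite('pics/wz1b.png',cv2.resize(t[20:170,0:110],None,fx=4,fy=4,interpolation=cv2.INTER_CUBIC))
E
```

```text
(no output)
```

View pics/wz1.png

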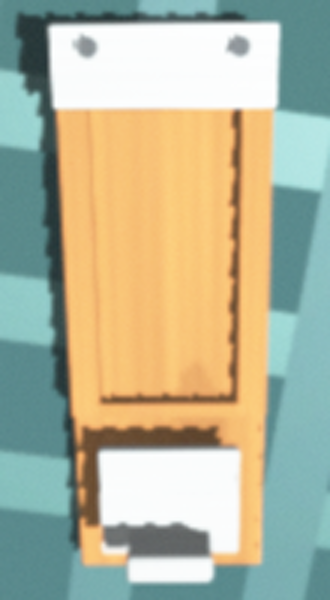

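```bash
python3 - <<'E'
from h import *
import pickle
m=pickle.load(open('w1.pkl','rb'))
def c(p): return [(260+(x+.5)/3-.5,88+(y+.5)/3-.5) for x,y in p]
lp=onplane(m,c([(48,24),(280,22),(275,107),(54,109)]),31); print('lip',lp.round(1),lp.mean(0), np.linalg.norm(lp[0]-lp[1]),np.linalg.norm(lp[1]-lp[2]))
bd=onplane(m,c([(81,562),(261,563)]),12); print('bd',bd.round(1),bd.mean(0),np.linalg.norm(bd[0]-bd[1]))
j=onplane(m,c([(98,450),(241,449)]),31); print('jaw',j.round(1),j.mean(0))
tb=onplane(m,c([(128,582),(213,580)]),54); print('tab',tb.round(1),tb.mean(0),np.linalg.norm(tb[0]-tb[1]))
for v in (lp[0]-lp[1],lp[3]-lp[2],bd[0]-bd[1],j[0]-j[1]):
    print('yaw from edge',np.arctan2(v[1],v[0])+ (-np.pi/2))
d=bd.mean(0)-lp.mean(0); yaw=np.arctan2(d[1],d[0]); print('yaw',yaw,np.linalg.norm(d[:2]))
u=np.array([np.cos(yaw),np.sin(yaw)])
print('origin',bd.mean(0)[:2]-156*u, lp.mean(0)[:2]+71*u)
o=(bd.mean(0)[:2]-156*u+lp.mean(0)[:2]+71*u)/2
print(o,'jaw front x',(j.mean(0)[:2]-o)@u,'tab',(tb.mean(0)[:2]-o)@u)
for z in (18,12):
  s=onplane(m,c([(103,397),(236,397)]),z);print('sill inner',((s[:,:2]-o)@u).round(1))
E
```

```text
lip [[403.9 124.1  31. ]
 [391.4 207.5  31. ]
 [421.3 210.9  31. ]
 [433.7 129.1  31. ]] [412.57144283 167.88977439  31.        ] 84.30208350999736 30.168278205233
bd [[641.1 159.   12. ]
 [629.7 242.8  12. ]] [635.38596229 200.90801394  12.        ] 84.55857586905171
jaw [[572.1 161.1  31. ]
 [563.1 221.2  31. ]] [567.59228206 191.14218553  31.        ]
tab [[619.5 181.1  54. ]
 [613.5 216.1  54. ]] [616.46312188 198.59684467  54.        ] 35.580498031379484
yaw from edge -2.9922516711683507
yaw from edge -2.9915780506237946
yaw from edge -3.0068178208664285
yaw from edge -2.992608158235882
yaw 0.14711647957844892 225.24767307204576
origin [481.07109385 178.04053966] [482.80449192 178.29740691]
[481.93779289 178.16897329] jaw front x 86.63093477139118 tab 136.06661710879249
sill inner [67.9 68.2]
sill inner [70.5 70.8]
```

>>> drive_tool(plan=[[[-4.5,-39,0],[0,0,-0.018],1],[[-4.5,-39,0],[0,0,-0.018],1],[[-4.5,-39,0],[0,0,-0.018],1],[[-4.5,-39,0],[0,0,-0.018],1],[[-4.5,-39,0],[0,0,-0.018],1],[[-4.5,-39,0],[0,0,-0.018],1],[[-4.5,-39,0],[0,0,-0.018],1],[[-4.5,-39,0],[0,0,-0.014],1],[[0,0,0],[0,0,0],1],[[0,0,0],[0,0,0],1]])

```text
time: 3.08
ee_pos: [442.6, -126.0, 253.2]
tcp_rot: [-1.57, 0.0, 0.005]
contact_force: [-0.2, 0.1, 0.0]
finger_gap: 85.3
```

```bash
python3 - <<'E'
from h import *
s=manip.read_state(); print(s['time'],s['ee_pos'],s['tcp_rot'],s['contact_force'])
import pickle
m=manip.camera_model('wrist'); im=manip.read_camera('wrist'); pickle.dump(m,open('w2.pkl','wb'))
im=im[:,:,::-1]
cv2.imwrite('pics/w2.png',im)
p=proj(m,[[444,-129,20]])[0].astype(int); print(p)
x0,y0=p[0]-60,max(p[1]-100,0); print(x0,y0)
cv2.imwrite('pics/wz2.png',cv2.resize(im[y0:y0+200,x0:x0+120],None,fx=3,fy=3,interpolation=cv2.INTER_CUBIC))
E
```

```text
3.075 [ 442.6482649  -125.99635169  253.24232482] [-1.56984655e+00  1.04622715e-04  4.97894643e-03] [-0.1535802   0.12722358  0.01658193]
[318 167]
258 67
```

View pics/wz2.png

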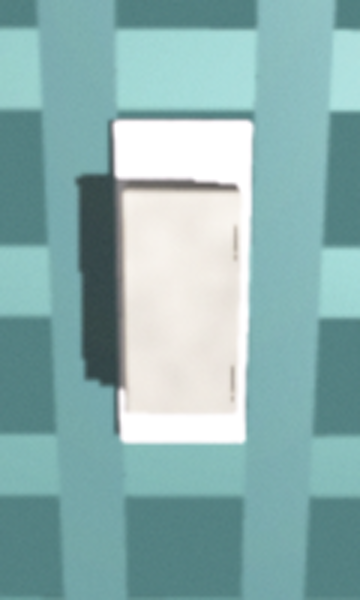

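```bash
python3 - <<'E'
from h import *
import pickle
m=pickle.load(open('w2.pkl','rb'))
def c(p): return [(258+(x+.5)/3-.5,67+(y+.5)/3-.5) for x,y in p]
lp=onplane(m,c([(112,119),(252,121),(245,442),(120,443)]),8); print('plate',lp.round(1),lp.mean(0),[np.linalg.norm(lp[i]-lp[i-1]) for i in range(4)])
b=onplane(m,c([(122,187),(239,187),(237,413),(125,412)]),38); print('block',b.round(1),b.mean(0))
d=(lp[2]+lp[3]-lp[0]-lp[1]);print('yaw',np.arctan2(d[1],d[0]))
d=(lp[0]+lp[3]-lp[1]-lp[2]);print('yaw',np.arctan2(-d[0],d[1]))
E
```

```text
plate [[ 373.3 -157.     8. ]
 [ 373.8 -102.     8. ]
 [ 509.8 -101.5    8. ]
 [ 510.4 -156.7    8. ]] [ 441.8269557  -129.30896366    8.        ] [np.float64(137.175041810481), np.float64(54.932426298150396), np.float64(135.95021104222917), np.float64(55.16677670849167)]
block [[ 396.2 -151.4   38. ]
 [ 396.  -108.3   38. ]
 [ 484.9 -107.1   38. ]
 [ 484.7 -152.    38. ]] [ 440.44964143 -129.69215541   38.        ]
yaw 0.0028678954751484693
yaw -3.1404077294356028
```

>>> drive_tool(plan=[[[-0.5,-1.7,-40],[0,0,0],1],[[-0.5,-1.7,-40],[0,0,0],1],[[0,0,-40],[0,0,0],1],[[0,0,-40],[0,0,0],1],[[0,0,-30],[0,0,0],1],[[0,0,-16],[0,0,0],1],[[0,0,-15],[0,0,0],1],[[0,0,0],[0,0,0],1],[[0,0,0],[0,0,0],1]], squeeze=70)

```text
time: 4.25
ee_pos: [442.1, -131.3, 33.1]
tcp_rot: [-1.571, -0.002, 0.002]
contact_force: [1.2, 0.2, 0.6]
finger_gap: 85.4
```

>>> drive_tool(plan=[[[0,0,0],[0,0,0],0],[[0,0,0],[0,0,0],0],[[0,0,0],[0,0,0],0],[[0,0,0],[0,0,0],0],[[0,0,0],[0,0,0],0]])

```text
time: 4.88
ee_pos: [441.9, -130.2, 33.2]
tcp_rot: [-1.569, -0.001, 0.002]
contact_force: [-1.8, 2.5, 8.0]
finger_gap: 44.8
```

>>> drive_tool(plan=[[[0,0,20],[0,0,0],0],[[0,0,40],[0,0,0],0],[[0,0,50],[0,0,0],0],[[8.2,39.1,0],[0,0,0.018],0],[[8.2,39.1,0],[0,0,0.018],0],[[8.2,39.1,0],[0,0,0.018],0],[[8.2,39.1,0],[0,0,0.018],0],[[8.2,39.1,0],[0,0,0.018],0],[[8.2,39.1,0],[0,0,0.018],0],[[8.2,39.1,0],[0,0,0.018],0],[[8.2,39.1,0],[0,0,0.018],0],[[0,0,0],[0.0145,-0.099,0],0],[[0,0,0],[0.0145,-0.099,0],0],[[0,0,0],[0,0,0],0],[[0,0,0],[0,0,0],0]])

```text
time: 6.75
ee_pos: [506.9, 181.5, 142.2]
tcp_rot: [-1.571, -0.199, 0.146]
contact_force: [0.0, -0.0, -5.0]
finger_gap: 44.5
```

```bash
python3 - <<'E'
from h import *
s=manip.read_state(); print(s['time'],s['ee_pos'],s['tcp_rot'],s['contact_force'])
import pickle
for n in ['wrist','scene']:
    m=manip.camera_model(n); im=manip.read_camera(n)[:,:,::-1]; pickle.dump(m,open(n+'3.pkl','wb'))
    cv2.imwrite(f'pics/{n}3.png',im)
im=cv2.imread('pics/scene3.png'); cv2.imwrite('pics/sz3.png',cv2.resize(im[165:285,310:450],None,fx=5,fy=5,interpolation=cv2.INTER_CUBIC))
E
```

```text
6.75 [506.94845899 181.50600937 142.16896494] [-1.57110773 -0.19870545  0.14612103] [ 4.68855991e-02 -8.36138827e-04 -4.98758081e+00]
```

View pics/sz3.png

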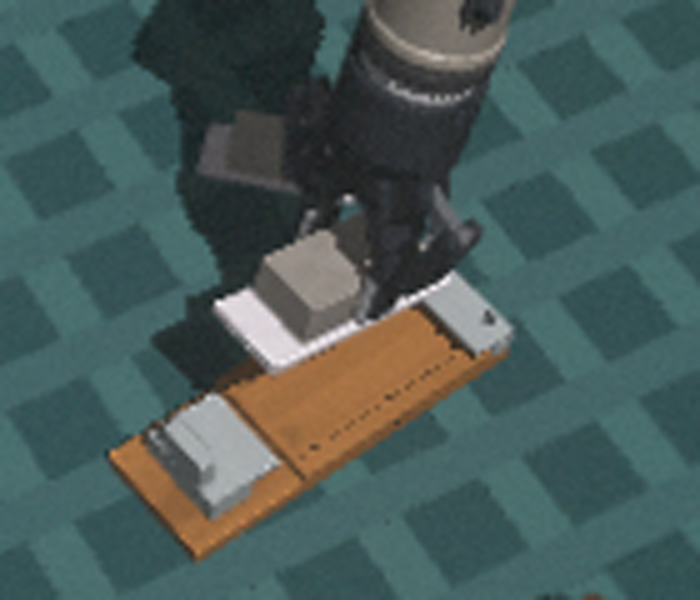

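View pics/wrist3.png

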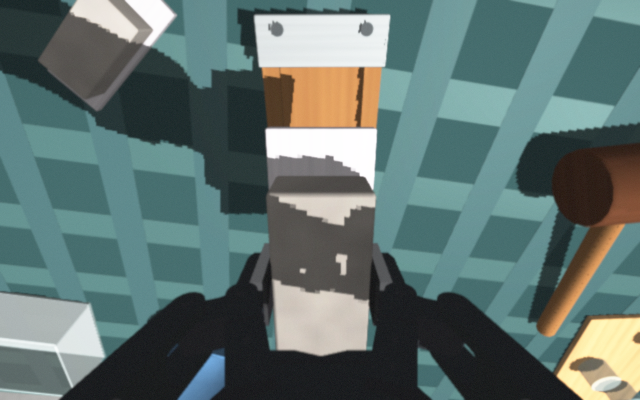

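```bash
python3 - <<'E'
from h import *
import pickle
im=cv2.imread('pics/wrist3.png'); cv2.imwrite('pics/wz3.png',cv2.resize(im[5:205,240:400],None,fx=4,fy=3.0,interpolation=cv2.INTER_CUBIC))
m=pickle.load(open('wrist3.pkl','rb'))
th,yaw=.199,.146; c,s=np.cos(th),np.sin(th)
u=np.array([np.cos(yaw),np.sin(yaw),0]); v=np.array([-u[1],u[0],0]); z=np.array([0,0,1.])
ex=u*c+z*s; ez=-u*s+z*c
T=np.array([506.9,181.5,142.3]); mid=T-13.7*ez
for n,p in dict(Atl=(-68,27,-11),Atr=(-68,-27,-11),Abl=(-68,27,-19),Btl=(-45,23,19),Btr=(-45,-23,19)).items():
    P=mid+ex*p[0]+v*p[1]+ez*p[2]; print(n,P.round(1),proj(m,P)[0].round(1))
E
```

```text
Atl [441.9 199.2 104.6] [378.6 127.8]
Atr [449.7 145.8 104.6] [265.2 127.9]
Abl [443.4 199.5  96.8] [375.6 126.1]
Btl [458.9 197.7 138.6] [378.8 193.5]
Btr [465.6 152.2 138.6] [265.4 193.6]
```

View pics/wz3.png

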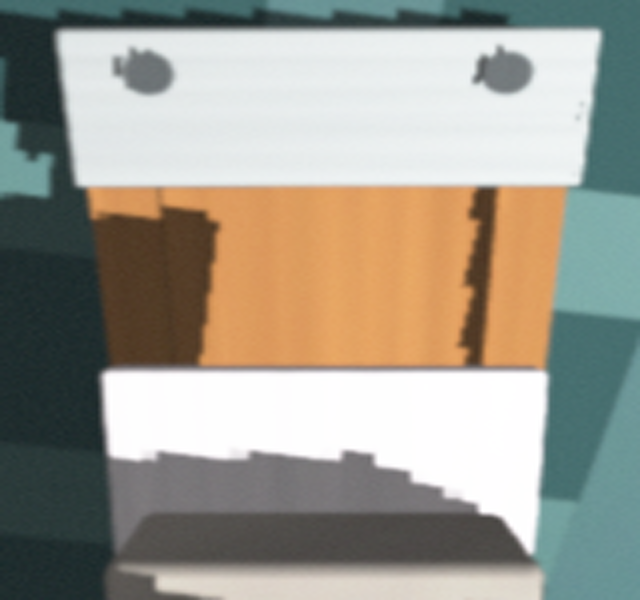

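```bash
python3 - <<'E'
from h import *
import pickle
m=pickle.load(open('wrist3.pkl','rb'))
def c(p): return [(240+(x+.5)/4-.5,5+(y+.5)/3-.5) for x,y in p]
lp=onplane(m,c([(57,31),(601,31),(582,186),(77,186)]),31); print(lp.round(1),lp.mean(0))
yaws=[np.arctan2(*( (lp[a]-lp[b])[[0,1]]*[-1,1])) for a,b in((1,0),(2,3))]; print(yaws)
yaw=.146; u=np.array([np.cos(yaw),np.sin(yaw)]);v=np.array([-u[1],u[0]])
o=lp.mean(0)[:2]+71*u; print('origin',o)
T=np.array([506.9,181.5]); print('TCP in holder',(T-o)@u,(T-o)@v)
pe=onplane(m,c([(102,370),(547,370)]),104.6).mean(0)[:2]; print('plate A end in holder',(pe-o)@u,(pe-o)@v, 'norm. exp u',)
E
```

```text
[[404.7 124.6  31. ]
 [392.7 206.9  31. ]
 [421.6 211.4  31. ]
 [433.7 128.9  31. ]] [413.18435296 167.93002262  31.        ]
[np.float64(0.14505615268684136), np.float64(0.14516253964375966)]
origin [483.42897819 178.25923491]
TCP in holder 23.692784246443 -0.20832165933391278
plate A end in holder -37.99738987987166 -0.7516156035813001 norm. exp u
```

>>> drive_tool(plan=[[[-12.4,-1.1,-15],[0,0,0],0],[[0,0,-30],[0,0,0],0],[[0,0,-25],[0,0,0],0],[[0,0,-12],[0,0,0],0],[[0,0,0],[0,0,0],0],[[0,0,0],[0,0,0],0]])

```text
time: 7.6
ee_pos: [495.7, 180.8, 61.3]
tcp_rot: [-1.57, -0.202, 0.146]
contact_force: [0.6, 0.3, -5.7]
finger_gap: 44.8
```

```bash
python3 - <<'E'
from h import *
s=manip.read_state(); print(s['time'],s['ee_pos'],s['tcp_rot'],s['contact_force'])
import pickle
for n in ['wrist']:
    m=manip.camera_model(n); im=manip.read_camera(n)[:,:,::-1]; pickle.dump(m,open(n+'4.pkl','wb'))
    cv2.imwrite(f'pics/{n}4.png',im)
cv2.imwrite('pics/wz4.png',cv2.resize(im[0:200,240:400],None,fx=4,fy=3.0,interpolation=cv2.INTER_CUBIC))
E
```

```text
7.6 [495.70997861 180.8326425   61.29638233] [-1.57021684 -0.20207298  0.1458943 ] [ 0.64897458  0.27360679 -5.7381743 ]
```

View pics/wz4.png

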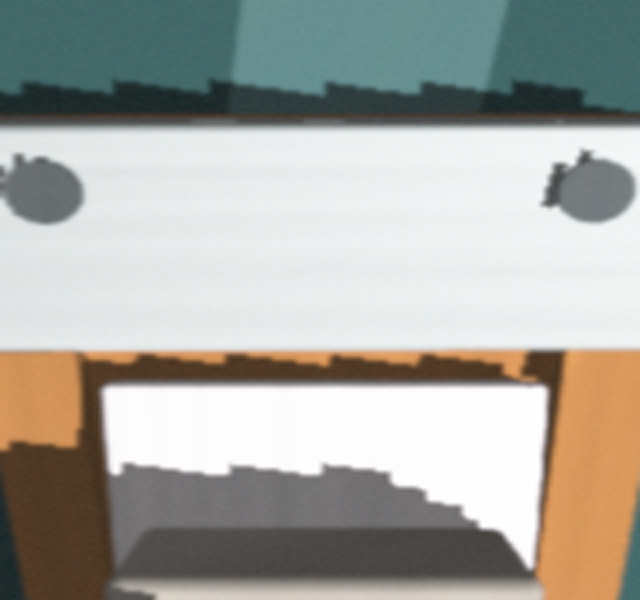

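```bash
python3 - <<'E'
from h import *
import pickle
m=pickle.load(open('wrist4.pkl','rb'))
def c(p): return [(240+(x+.5)/4-.5,(y+.5)/3-.5) for x,y in p]
o=np.array([483.4,178.3]);yaw=.1455; u=np.array([np.cos(yaw),np.sin(yaw)]);v=np.array([-u[1],u[0]])
l=onplane(m,c([(0,351),(639,349)]),31)[:,:2]; print('lip edge u',(l-o)@u)
for z in (21,23,25):
  p=onplane(m,c([(102,384),(547,384)]),z)[:,:2]; print('A top',z,(p-o)@u,(p-o)@v, np.linalg.norm(p[0]-p[1]))
for z in (18,): 
  p=onplane(m,c([(82,380),(563,380)]),z)[:,:2]; print('rails',z,(p-o)@v)
T=np.array([495.7,180.8]);print((T-o)@u,(T-o)@v)
E
```

```text
lip edge u [-56.60932322 -56.86270109]
A top 21 [-48.45420105 -48.42231971] [-26.80229712  27.16572509] 53.96803162972107
A top 23 [-49.08616927 -49.05473957] [-26.42091108  26.78258419] 53.20350455694884
A top 25 [-49.71813748 -49.68715942] [-26.03952504  26.39944329] 52.438977484176654
rails 18 [-29.78330563  29.65540025]
12.532500403912712 0.6902417155808604
```

>>> drive_tool(plan=[[[-3,-0.45,-1.5],[0,0,0],0],[[-3,-0.45,0],[0,0,0],0],[[-3,-0.45,0],[0,0,0],0],[[-3,-0.45,0],[0,0,0],0],[[-3,-0.45,0],[0,0,0],0],[[0,0,0],[0,0,0],0],[[0,0,0],[0,0,0],0]])

```text
time: 8.52
ee_pos: [479.7, 178.4, 58.9]
tcp_rot: [-1.571, -0.2, 0.146]
contact_force: [-0.0, 0.4, -4.9]
finger_gap: 44.8
```

```bash
python3 - <<'E'
from h import *
s=manip.read_state(); print(s['time'],s['ee_pos'],s['tcp_rot'],s['contact_force'],s['ft_torque'])
import pickle
for n in ['wrist','scene']:
    m=manip.camera_model(n); im=manip.read_camera(n)[:,:,::-1]; pickle.dump(m,open(n+'5.pkl','wb'))
    cv2.imwrite(f'pics/{n}5.png',im)
im=cv2.imread('pics/scene5.png'); a=cv2.resize(im[195:285,320:430],None,fx=4,fy=4,interpolation=cv2.INTER_CUBIC)
im=cv2.imread('pics/wrist5.png'); b=cv2.resize(im[50:230,230:410],(360,360),interpolation=cv2.INTER_CUBIC)
cv2.imwrite('pics/z5.png',np.hstack([a,b]))
E
```

```text
8.525 [479.72026844 178.35995353  58.91643661] [-1.57078052 -0.20046834  0.14633957] [-0.03473234  0.37734789 -4.8923193 ] [-0.07090687  0.42305239  0.0351397 ]
```

View pics/z5.png

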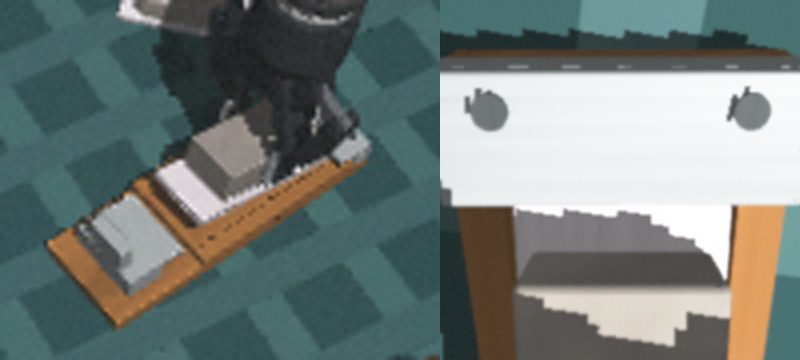

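```bash
python3 - <<'E'
from h import *
import pickle
m=pickle.load(open('wrist5.pkl','rb'))
def c(p): return [(230+(x+.5)/2-.5,50+(y+.5)/2-.5) for x,y in p]
o=np.array([483.4,178.3]);yaw=.1455; u=np.array([np.cos(yaw),np.sin(yaw)]);v=np.array([-u[1],u[0]])
l=onplane(m,c([(10,205),(350,205)]),31)[:,:2]; le=((l-o)@u).mean();print('lip edge u',le)
p=onplane(m,c([(73,287),(290,287)]),55)[:,:2]; print((p-o)@u,(p-o)@v,'mid rel holder',((p-o)@u).mean()+47.9-(le+56))
T=np.array([479.7,178.4]);print('from TCP',(T-o)@u+2.7-(le+56))
E
```

```text
lip edge u -56.94288156724745
[-48.84886031 -48.84938361] [-22.16473232  21.93623858] mid rel holder -0.006240392308448861
from TCP -0.003523799391975224
```

>>> drive_tool(plan=[[[0.65,0.1,-3.3],[-0.0073,0.0495,0],0],[[0.65,0.1,-3.5],[-0.0073,0.0495,0],0],[[0.65,0.1,-3.4],[-0.0073,0.0495,0],0],[[0,0,0],[0,0,0],0],[[0,0,0],[0,0,0],0]])

```text
time: 9.25
ee_pos: [481.5, 178.5, 48.6]
tcp_rot: [-1.571, -0.051, 0.146]
contact_force: [-0.1, -0.3, -4.6]
finger_gap: 44.9
```

```bash
python3 - <<'E'
from h import *
s=manip.read_state(); print(s['time'],s['ee_pos'],s['tcp_rot'],s['contact_force'],s['ft_torque'])
import pickle
for n in ['wrist','scene']:
    m=manip.camera_model(n); im=manip.read_camera(n)[:,:,::-1]; pickle.dump(m,open(n+'6.pkl','wb'))
    cv2.imwrite(f'pics/{n}6.png',im)
im=cv2.imread('pics/scene6.png'); a=cv2.resize(im[195:285,320:430],None,fx=4,fy=4,interpolation=cv2.INTER_CUBIC)
im=cv2.imread('pics/wrist6.png'); b=cv2.resize(im[50:230,230:410],(360,360),interpolation=cv2.INTER_CUBIC)
cv2.imwrite('pics/z6.png',np.hstack([a,b]))
E
```

```text
9.25 [481.49318554 178.47031704  48.63936937] [-1.57096345 -0.05075293  0.14620991] [-0.09985042 -0.27778106 -4.6184237 ] [-0.04865092  0.1502257  -0.04049309]
```

View pics/z6.png

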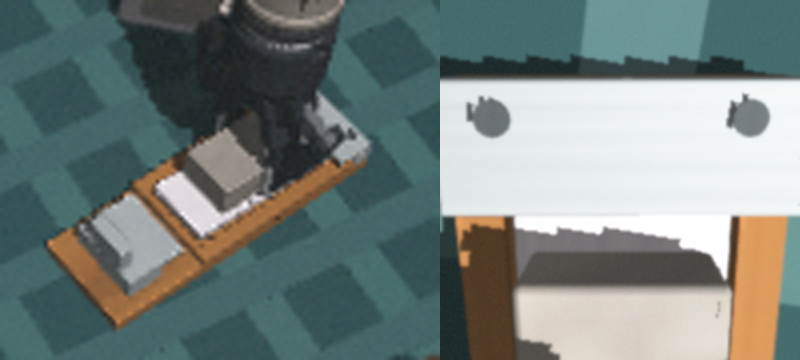

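>>> drive_tool(plan=[[[0.3,0.05,-1.8],[-0.0037,0.0249,0],0],[[0.3,0.05,-1.8],[-0.0037,0.0249,0],0],[[0,0,0],[0,0,0],0],[[0,0,-0.5],[0,0,0],0],[[0,0,0],[0,0,0],0]])

```text
time: 9.98
ee_pos: [482.4, 178.8, 45.3]
tcp_rot: [-1.57, -0.0, 0.146]
contact_force: [-3.2, -1.4, 5.4]
finger_gap: 44.4
```

```bash
python3 - <<'E'
from h import *
s=manip.read_state(); print(s['time'],s['ee_pos'],s['tcp_rot'],s['contact_force'],s['ft_torque'])
import pickle
for n in ['wrist','scene']:
    m=manip.camera_model(n); im=manip.read_camera(n)[:,:,::-1]; pickle.dump(m,open(n+'7.pkl','wb'))
    cv2.imwrite(f'pics/{n}7.png',im)
im=cv2.imread('pics/scene7.png'); a=cv2.resize(im[195:285,320:430],None,fx=4,fy=4,interpolation=cv2.INTER_CUBIC)
im=cv2.imread('pics/wrist7.png'); b=cv2.resize(im[50:230,230:410],(360,360),interpolation=cv2.INTER_CUBIC)
cv2.imwrite('pics/z7.png',np.hstack([a,b]))
E
```

```text
9.975 [482.3755252  178.8434819   45.26928746] [-1.57028985e+00 -2.69233502e-04  1.46248320e-01] [-3.17628129 -1.3783947   5.4336681 ] [0.11356815 0.63571777 0.09359946]
```

View pics/z7.png

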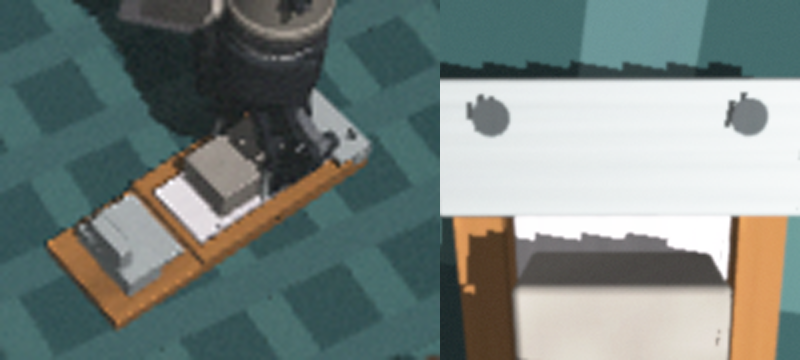

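```bash
python3 - <<'E'
from h import *
import pickle
m=pickle.load(open('wrist7.pkl','rb'))
def c(p): return [(230+(x+.5)/2-.5,50+(y+.5)/2-.5) for x,y in p]
o=np.array([483.4,178.3]);yaw=.1455; u=np.array([np.cos(yaw),np.sin(yaw)]);v=np.array([-u[1],u[0]])
l=onplane(m,c([(10,215),(350,215)]),31)[:,:2]; le=((l-o)@u).mean();print('lip edge u',le)
p=onplane(m,c([(75,289),(290,289)]),50)[:,:2]; print((p-o)@u,(p-o)@v,'mid rel holder',((p-o)@u).mean()+45-(le+56))
T=np.array([482.4,178.8]);print('from TCP',(T-o)@u-(le+56),(T-o)@v)
im=cv2.imread('pics/scene7.png'); cv2.imwrite('pics/sz7.png',cv2.resize(im[215:275,330:410],None,fx=9,fy=9,interpolation=cv2.INTER_CUBIC))
E
```

```text
lip edge u -56.77271945916065
[-45.34423491 -45.32788652] [-21.7174721   22.17793765] mid rel holder 0.4366587452688222
from TCP -0.14422049452101915 0.6397039325674516
```

View pics/sz7.png

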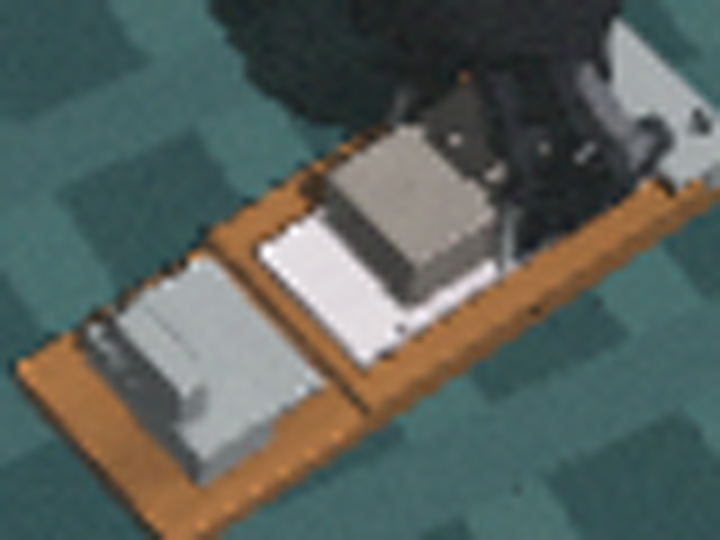

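>>> drive_tool(plan=[[[0,0,0],[0,0,0],0.6],[[0,0,0],[0,0,0],0.7],[[0,0,0],[0,0,0],0.9],[[0,0,0],[0,0,0],0.9],[[0,0,10],[0,0,0],0.9],[[0,0,35],[0,0,0],0.9],[[0,0,45],[0,0,0],0.9],[[0,0,50],[0,0,0],0.9],[[0,0,50],[0,0,0],0.9],[[0,0,0],[0,0,0],0.9]])

```text
time: 11.32
ee_pos: [484.9, 179.5, 239.5]
tcp_rot: [-1.567, -0.009, 0.146]
contact_force: [-0.3, -1.1, -0.4]
finger_gap: 77.0
```

```bash
python3 - <<'E'
from h import *
s=manip.read_state(); print(s['time'],s['ee_pos'],s['tcp_rot'],s['contact_force'],s['ft_torque'])
import pickle
for n in ['wrist','scene']:
    m=manip.camera_model(n); im=manip.read_camera(n)[:,:,::-1]; pickle.dump(m,open(n+'8.pkl','wb'))
    cv2.imwrite(f'pics/{n}8.png',im)
im=cv2.imread('pics/scene8.png'); a=cv2.resize(im[195:285,320:430],None,fx=4,fy=4,interpolation=cv2.INTER_CUBIC)
im=cv2.imread('pics/wrist8.png'); b=cv2.resize(im[60:300,240:400],(360,540),interpolation=cv2.INTER_CUBIC)
a=cv2.copyMakeBorder(a,0,180,0,0,cv2.BORDER_CONSTANT)
cv2.imwrite('pics/z8.png',np.hstack([a,b]))
E
```

```text
11.325 [484.86029587 179.51187514 239.48404297] [-1.56706267 -0.00899189  0.14602425] [-0.26875158 -1.08559193 -0.39003404] [-0.05186793  0.0002512  -0.02172918]
```

View pics/z8.png

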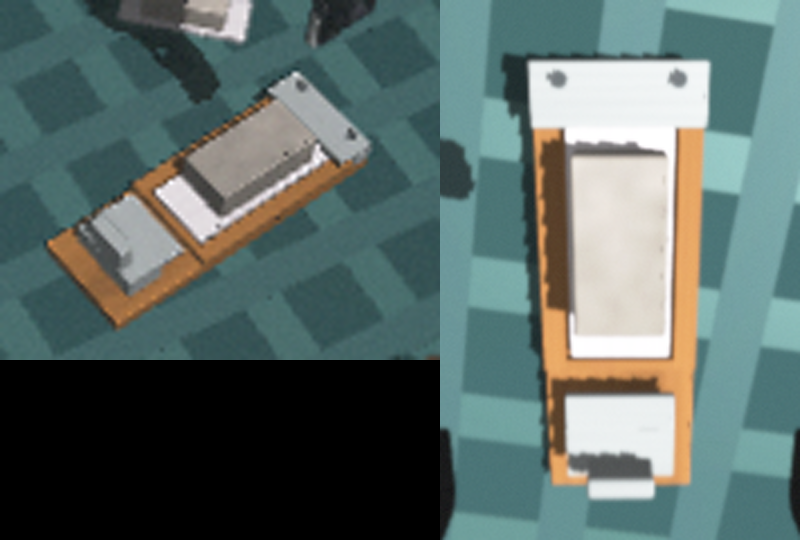

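>>> drive_tool(plan=[[[44,6.4,0],[0,0,0],0.3],[[44,6.4,0],[0,0,0],0],[[44,6.4,0],[0,0,0],0],[[44,6.4,0],[0,0,0],0],[[0,0,-50],[0,0,0],0],[[0,0,-50],[0,0,0],0],[[0,0,-50],[0,0,0],0],[[0,0,-32],[0,0,0],0],[[0,0,-9],[0,0,0],0],[[0,0,0],[0,0,0],0],[[0,0,0],[0,0,0],0]])

```text
time: 12.8
ee_pos: [659.3, 204.4, 45.2]
tcp_rot: [-1.57, -0.002, 0.146]
contact_force: [-0.2, 0.1, 0.1]
finger_gap: -0.4
```

```bash
python3 - <<'E'
from h import *
s=manip.read_state(); print(s['time'],s['ee_pos'],s['tcp_rot'],s['contact_force'])
o=np.array([482.6,178.3]);yaw=.1455; u=np.array([np.cos(yaw),np.sin(yaw)]);v=np.array([-u[1],u[0]])
T=s['ee_pos'][:2]-o; print(T@u,T@v)
im=manip.read_camera('scene')[:,:,::-1]; cv2.imwrite('pics/s9.png',cv2.resize(im[150:330,270:450],None,fx=3,fy=3,interpolation=cv2.INTER_CUBIC))
E
```

```text
12.8 [659.31916857 204.44409386  45.2059883 ] [-1.57049657 -0.00246322  0.1461578 ] [-0.20561492  0.10434102  0.09736365]
178.64242986863755 0.2458320573485371
```

View pics/s9.png

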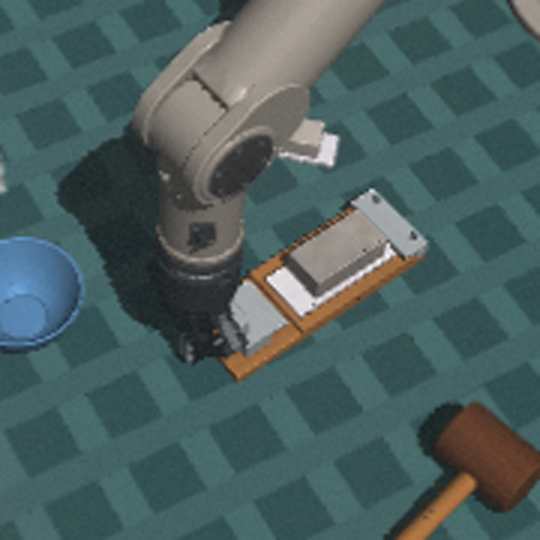

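>>> drive_tool(plan=[[[-12,-1.8,0],[0,0,0],0],[[-10,-1.5,0],[0,0,0],0],[[-4,-0.6,0],[0,0,0],0],[[-4,-0.6,0],[0,0,0],0],[[-4,-0.6,0],[0,0,0],0],[[-4,-0.6,0],[0,0,0],0],[[-4,-0.6,0],[0,0,0],0],[[-4,-0.6,0],[0,0,0],0],[[0,0,0],[0,0,0],0]])

```text
time: 13.98
ee_pos: [611.7, 197.4, 43.8]
tcp_rot: [-1.571, 0.001, 0.146]
contact_force: [2.4, 0.9, 0.3]
finger_gap: -0.3
```

>>> drive_tool(plan=[[[-3,-0.45,0],[0,0,0],0],[[-3,-0.45,0],[0,0,0],0],[[-2,-0.3,0],[0,0,0],0],[[0,0,0],[0,0,0],0]])

```text
time: 14.48
ee_pos: [603.9, 196.3, 43.8]
tcp_rot: [-1.571, 0.001, 0.146]
contact_force: [2.6, 1.2, 3.0]
finger_gap: 0.0
```

>>> drive_tool(plan=[[[-2,-0.3,0],[0,0,0],0],[[-1.5,-0.2,0],[0,0,0],0],[[0,0,0],[0,0,0],0]])

```text
time: 14.85
ee_pos: [600.5, 195.8, 43.7]
tcp_rot: [-1.571, 0.0, 0.146]
contact_force: [3.5, 1.7, 1.8]
finger_gap: -0.0
```

```bash
python3 - <<'E'
from h import *
s=manip.read_state(); print(s['time'],s['ee_pos'],s['tcp_rot'],s['contact_force'])
o=np.array([482.6,178.3]);yaw=.1455; u=np.array([np.cos(yaw),np.sin(yaw)]);v=np.array([-u[1],u[0]])
T=s['ee_pos'][:2]-o; print(T@u,T@v)
im=manip.read_camera('wrist')[:,:,::-1]; cv2.imwrite('pics/w10.png',im)
im=manip.read_camera('scene')[:,:,::-1]; cv2.imwrite('pics/s10.png',cv2.resize(im[150:330,270:450],None,fx=3,fy=3,interpolation=cv2.INTER_CUBIC))
E
```

```text
14.85 [600.53523655 195.76637219  43.72365275] [-1.57074027e+00  3.79484464e-04  1.46327918e-01] [3.50431534 1.72948854 1.75183687]
119.2214778947853 0.18271884739637176
```

View pics/w10.png

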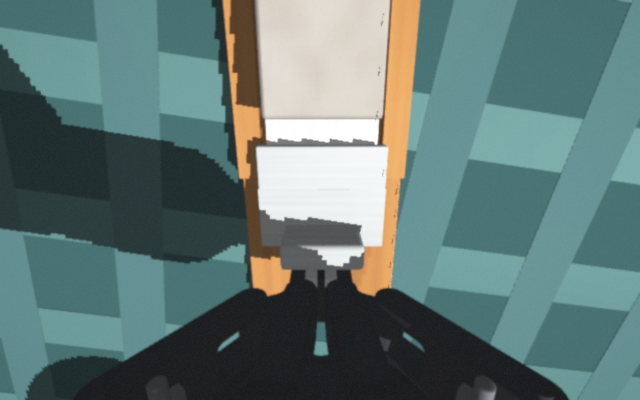

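View pics/s10.png

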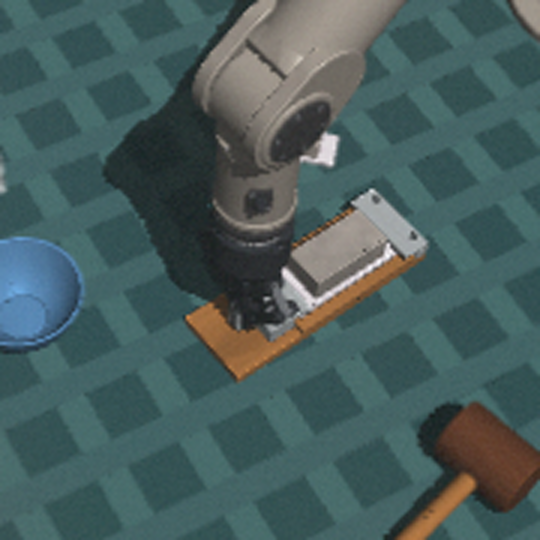

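>>> drive_tool(plan=[[[-2,-0.3,0],[0,0,0],0],[[0,0,0],[0,0,0],0]])

```text
time: 15.2
ee_pos: [599.0, 195.5, 43.7]
tcp_rot: [-1.571, -0.001, 0.146]
contact_force: [4.3, 1.5, 1.8]
finger_gap: -0.2
```

>>> drive_tool(plan=[[[-1.5,-0.2,0],[0,0,0],0],[[0,0,0],[0,0,0],0]])

```text
time: 15.45
ee_pos: [599.0, 195.5, 43.8]
tcp_rot: [-1.571, -0.004, 0.146]
contact_force: [7.9, 2.8, -1.5]
finger_gap: -0.1
```

>>> drive_tool(plan=[[[-1.5,-0.2,0],[0,0,0],0],[[0,0,0],[0,0,0],0]])

```text
time: 15.7
ee_pos: [599.0, 195.5, 43.8]
tcp_rot: [-1.571, -0.008, 0.146]
contact_force: [11.9, 2.9, -4.1]
finger_gap: -0.1
```

The force is rising while the tool stays put, so the jaw is on its hard stop. I'll back off, rise and check.

>>> drive_tool(plan=[[[5,0.7,0],[0,0,0],0],[[25,3.6,0],[0,0,0],0],[[15,2.2,10],[0,0,0],0],[[0,0,50],[0,0,0],0],[[0,0,50],[0,0,0],0],[[-40,-6,50],[0,0,0],0],[[-50,-7,40],[0,0,0],0],[[-50,-7,0],[0,0,0],0],[[-20,-3,0],[0,0,0],0],[[0,0,0],[0,0,0],0],[[0,0,0],[0,0,0],0]])

```text
time: 17.08
ee_pos: [483.1, 178.4, 240.3]
tcp_rot: [-1.572, 0.002, 0.146]
contact_force: [0.3, 0.5, -0.1]
finger_gap: -0.1
```

```bash
python3 - <<'E'
from h import *
import pickle
s=manip.read_state(); print(s['time'],s['ee_pos'],s['tcp_rot'],s['contact_force'])
m=manip.camera_model('wrist');im=manip.read_camera('wrist')[:,:,::-1]; cv2.imwrite('pics/w11.png',im);pickle.dump(m,open('w11.pkl','wb'))
p=proj(m,[[495,180,20]])[0].astype(int);x0,y0=p[0]-70,max(p[1]-110,0);print(x0,y0)
b=cv2.resize(im[y0:y0+200,x0:x0+140],None,fx=3,fy=3,interpolation=cv2.INTER_CUBIC)
im=manip.read_camera('scene')[:,:,::-1]; a=cv2.resize(im[195:285,330:420],None,fx=4,fy=4,interpolation=cv2.INTER_CUBIC)
cv2.imwrite('pics/s11.png',im)
a=cv2.copyMakeBorder(a,0,b.shape[0]-360,0,0,cv2.BORDER_CONSTANT)
cv2.imwrite('pics/z11.png',np.hstack([b,a]))
E
```

```text
17.075 [483.06879366 178.40803525 240.33720547] [-1.57203109  0.00210589  0.14604715] [ 0.28998714  0.52749704 -0.10065958]
251 69
```

View pics/z11.png

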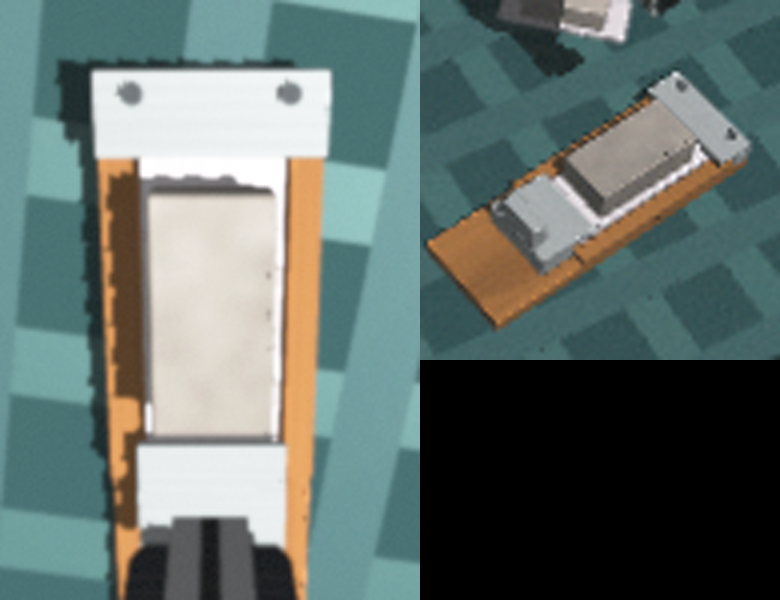

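View pics/s11.png

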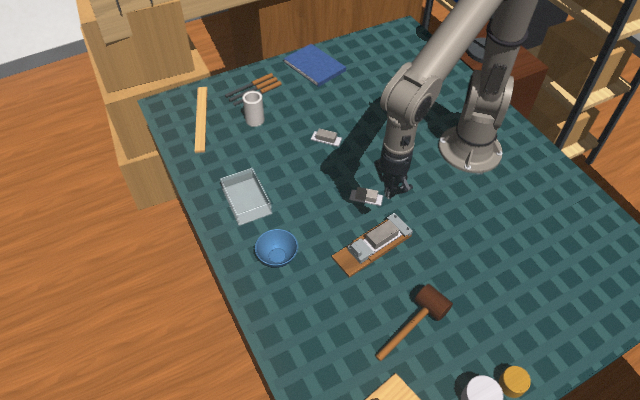

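```bash
python3 - <<'E'
from h import *
import pickle
m=pickle.load(open('w11.pkl','rb'))
def c(p): return [(251+(x+.5)/3-.5,69+(y+.5)/3-.5) for x,y in p]
o=np.array([482.6,178.3]);yaw=.1455; u=np.array([np.cos(yaw),np.sin(yaw)]);v=np.array([-u[1],u[0]])
f=lambda p,z:((onplane(m,c(p),z)[:,:2]-o)@np.c_[u,v]).round(1).tolist()
print('lip',f([(94,157),(326,156)],31)); print('jaw front',f([(138,445),(284,445)],31))
print('block top',f([(148,191),(274,193),(272,439),(153,438)],50))
E
```

```text
lip [[-55.7, -42.5], [-56.1, 40.8]]
jaw front [[56.2, -29.6], [56.2, 28.6]]
block top [[-45.9, -22.1], [-45.2, 21.1], [45.8, 22.4], [45.4, -22.2]]
```

```bash
python3 - <<'E'
from station import manip
print(manip.close_job()); print(manip.read_state()['time'])
E
```

```text
the job is handed in; nothing more can be done
None
the job is handed in; nothing more can be done
```

The bench stone is seated in its holder with the jaw fully in, and I handed the job in at about 17 s of the 48 s allowed. `close_job()` gives no verdict, so the result rests on my own checks.

**What I did:**
1. Gripped the largest stone across its block and tipped it about 0.2 rad.
2. Slid the near end of the plate under the fixed lip with no contact force.
3. Let the far end down inside the sill until the plate touched the bed, then released it.
4. Pushed the jaw in with the closed fingers to its hard stop. The push force rose to 12 N with no further movement.

**Last checks (wrist camera):**
- **Stone:** the centre is within about 0.5 mm of the bed's middle both ways, the turn is under 0.02 rad, and it lies flat by eye. I did not measure its height or tilt directly after release.
- **Jaw:** its front edge is at x +56.2 mm, so it is about 0.2 mm from fully in. It covers the free end of the plate.
- **Bystanders:** by eye in the last scene picture, the mallet, bowl, box and paper roll look unmoved.
- **Robot:** it was clear of everything, with about zero contact force.

Nothing failed. The only disagreement was between the cameras, which differed by 2–4 mm in absolute position, mostly along x. I placed the stone using positions relative to the holder, so this did not affect the fit.

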